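# Turn the boards over on the near-field scanner

### The arm

A 6-joint arm with a two-finger parallel gripper is mounted at the origin on the work surface. World frame = base frame: x ahead of the robot, y to its left, z up, the work surface at z = 0. Lengths are in m, angles in rad, forces in N, time in s.
With the tool pointing down it reaches from about 0.375 to 0.9 m from the base axis. Payload 3.1 kg.
Tool frame: the origin (TCP) lies between the finger pads; the fingertips stand 19 mm ahead of it and the grasp point (between the pads) is the TCP; z points along the fingers, y is the line along which they close (so a half turn about z gives the same grasp; the last joint's range is limited). The gripper opens to 87 mm and grips with 3 to 60 N. Pads are 19 mm wide; open, the fingers measure 117 mm over their backs; the gripper's body (75 mm by 190 mm) begins 51 mm behind the grasp point.
Start: joints at [-1.502, 0.527, 1.433, -0, 1.181, -0.178], TCP at [0.153, -0.606, 0.242] pointing down, gripper open.
Joint ranges: [-3.08, 3.08], [-0.75, 2.2], [0.22, 2.44], [-1.43, 4.57], [0, 2.65], [-2.85, 2.85]. Speed limits (rad/s): [2.79, 2.79, 3.14, 3.14, 3.14, 3.14].

### API

Orientations are given as a unit quaternion [x, y, z, w].
In Python, from rig import robot, camera, camera_info, hand_in gives the robot as it stands.
- The arm moves only by the shell command python3 -m handwheel 'ROWS' [FORCE]. ROWS is a JSON object of lists of equal length, an entry for each row: "hand": the opening, from 0 (shut) to 1 (fully open); "translation": the shift along the world's x, y, z in mm, a list of three; "turn": the turn, a rotation vector about the world's x, y, z in rad, a list of three. In form: {"hand": [hand, ...], "translation": [[tx, ty, tz], ...], "turn": [[ax, ay, az], ...]}. A call has 1 to 12 rows; each row is the pose to reach, as a shift and turn from the pose commanded when the call began; what a row does not reach only later rows make up. A row lasts 1/12 s, in which the tool goes at most 41.7 mm and 7.16 degrees, less where a joint would pass 70% of its speed; a pose out of reach is approached as far as the arm can. A call with a gripper value outside its range is refused whole. The fingers move at their own pace and stop on an object; FORCE is the grip in N (left out, the last holds). Time passes only in rows, so rows that repeat a pose let the fingers close. It gives the time, the measured TCP pose, the force, the opening and the grip force at its end, in the units of the state.
- robot.get_obs(): the state, without advancing time (a new reading comes with each control period).
- camera(name): name is "scene" or "top"; returns (picture, depth): 480x640x3 uint8, red, green, blue; 480x640 float32, m along the optical axis (not along the pixel's ray), 0 where there is no reading.
- camera_info(name): a dict with "vertical_fov" (degrees; the focal length in pixels is half the picture's height over the tangent of half this angle, whatever the lens; pixels are square), "cx", "cy" (the principal point, pixels), "world_from_camera" (4x4, takes a point from camera to world coordinates). Camera axes: x right, y down, z forward; pixel columns grow to the right and rows downward; lengths in m; the calibration is good to about 2 mm. A picture is of the moment at which its call begins. camera_info takes no time and is no camera call.
- hand_in(): hands the job in; it is judged then, once.
The state is a dict: "time": time; "q": joint angles; "joint_velocities": joint speeds; "joint_torque": joint torques, N m; "position": TCP position; "tool_rot": TCP orientation; "ft_force": force on the tool from outside, world axes, zero at the start; "moment": the same for the moment, N m; "grip_width": finger opening in m; "grip_force": force on a finger pad.
Only numpy, scipy, OpenCV 4.12 (cv2) and the standard library are available. Lean on these libraries where they do the work, as an engineer would, in place of code of your own. Each camera call takes 0.05 s, during which the arm holds its last target. There are 200 camera calls.

### The job

The first sides of the circuit boards lying component side down on the scanner plate have been scanned. Switch the scanner off at its isolator, turn every board over with the thin lifter (slide it under an edge and tip the board over; never touch a board with the fingers) so that it lies flat, component side up, on the plate. Then lay the lifter back flat on its rubber pad and only after that switch the isolator fully on again, disturbing nothing else.

Things in the scene. Friction and masses are not known exactly. Their poses are not given: they have to be found in the camera images.
- isolator (a joint): the isolator's rotary handle, turning about a vertical axis on top of its grey box: 0 = fully OFF, 1.571 = fully ON, a stop at each end; positive is anticlockwise seen from above. It starts ON. It stays where it is left (friction about 0.15 N m).
- isolator_grip (a point): point on the handle's axis, 11 mm below the top of the bar. The handle is a black bar 90 mm long, 16 mm wide, 32 mm tall, centred on the axis, its underside 6 mm above the box top (a hub 40 mm across fills the gap). The bar runs along this point's y, which turns with it; white mark on its +y end. ON: bar along the box's long side; OFF: across it.
- iso_base: the isolator's fixed grey box, 150 (x) x 90 (y) x 60 mm tall, origin at the centre of its underside; its place (left or right of the plate) varies
- lifter: the lifter, loose, about 110 g: a flat steel blade 125 mm long, 46 mm wide, 2.5 mm thick with an upright wooden block handle on it. Origin on the blade's underside below the grip; x towards the blade's tip, which is 85 mm ahead of the origin (the rear end is 40 mm behind), z up.
- lifter_grip (a point): grip centre of the lifter's handle, 26 mm above the blade's underside. The handle block is 56 mm long (from 34 mm behind to 22 mm ahead of this point), 16 mm wide (along lifter y), its top 42 mm above the underside.
- lifter_tip (a point): middle of the blade's front edge, half-way through its 2.5 mm thickness
- pad_top (a point): centre of the top of the lifter's fixed black rubber pad, 200 (x) x 100 (y) x 5 mm, on the bench; the lifter starts lying flat on it
- plate_top (a point): centre of the top face of the scanner plate, a fixed flat black grippy (friction about 0.9) pad 300 (x) x 500 (y) x 12 mm with a grey grid; x and y along its edges
- board1: loose green circuit board, 80 (x) x 90 (y) mm x 4 mm, about 140 g, may be absent. It starts component side down on two black headers (50 x 10 mm, 11 mm tall, along board x, centred 11 mm in from the y edges), so its edges are 11 mm clear of the plate; chips between are up to 5 mm tall. z points out of the bare side: up at start, down once turned over. Origin: centre of the headers' feet.
- board2: loose green circuit board, 80 (x) x 90 (y) mm x 4 mm, about 140 g, may be absent. It starts component side down on two black headers (50 x 10 mm, 11 mm tall, along board x, centred 11 mm in from the y edges), so its edges are 11 mm clear of the plate; chips between are up to 5 mm tall. z points out of the bare side: up at start, down once turned over. Origin: centre of the headers' feet.
- board3: loose green circuit board, 74 (x) x 82 (y) mm x 4 mm, about 140 g, may be absent. It starts component side down on two black headers (50 x 10 mm, 11 mm tall, along board x, centred 11 mm in from the y edges), so its edges are 11 mm clear of the plate; chips between are up to 5 mm tall. z points out of the bare side: up at start, down once turned over. Origin: centre of the headers' feet.
- board1_center (a point): centre of board1's laminate, half-way through its thickness (13 mm above the plate while it stands on its headers, 2 mm above the plate when turned over); same axes as the body
- board2_center (a point): centre of board2's laminate, half-way through its thickness (13 mm above the plate while it stands on its headers, 2 mm above the plate when turned over); same axes as the body
- board3_center (a point): centre of board3's laminate, half-way through its thickness (13 mm above the plate while it stands on its headers, 2 mm above the plate when turned over); same axes as the body
- meter: bystander: yellow hand multimeter 150 x 75 x 32 mm, leave alone
- tape: bystander: roll of green tape 100 mm across, 25 mm tall, leave alone
- driver: bystander: screwdriver, 170 mm, leave alone

How it is judged:
On the way, in this order (a step that is already met when the one before it is completed fails the run):
1. the isolator is switched fully off (value of joint isolator below 0.15 rad), for 0.2 s.
2. every board present lies component side up on the plate, isolator still off (angle between each of board1, board2, board3's own z axis and vertical above 2.95 rad and z of board1_center in the frame of plate_top between -0.004 and 0.008 m and x of board1_center in the frame of plate_top between -0.13 and 0.13 m and y of board1_center in the frame of plate_top between -0.225 and 0.225 m and linear speed of each of board1, board2, board3 below 0.02 m/s and z of board2_center in the frame of plate_top between -0.004 and 0.008 m and x of board2_center in the frame of plate_top between -0.13 and 0.13 m and y of board2_center in the frame of plate_top between -0.225 and 0.225 m and z of board3_center in the frame of plate_top between -0.004 and 0.008 m and x of board3_center in the frame of plate_top between -0.13 and 0.13 m and y of board3_center in the frame of plate_top between -0.225 and 0.225 m and value of joint isolator below 0.15 rad), for 0.2 s.
3. the lifter lies flat on its pad, let go, isolator still off (x of lifter_grip in the frame of pad_top between -0.075 and 0.075 m and y of lifter_grip in the frame of pad_top between -0.035 and 0.035 m and angle between lifter's own z axis and vertical below 0.12 rad and z of lifter_tip in the frame of pad_top below 0.01 m and linear speed of lifter below 0.02 m/s and x of lifter_tip in the frame of pad_top between -0.115 and 0.115 m and y of lifter_tip in the frame of pad_top between -0.055 and 0.055 m and value of joint isolator below 0.15 rad and contact force between the fingers and lifter below 0.1 N), for 0.2 s.
At the end, for the whole second after the job is handed in: Isolator within 0.15 rad of fully on; every board present flat, component side up on the plate, its centre at least 20 mm inside the plate edges; the lifter flat (0.12 rad) and at rest on its pad, overhanging it by 15 mm at most (angle between each of board1, board2, board3's own z axis and vertical above 2.95 rad and z of board1_center in the frame of plate_top between -0.004 and 0.008 m and x of board1_center in the frame of plate_top between -0.13 and 0.13 m and y of board1_center in the frame of plate_top between -0.225 and 0.225 m and z of board2_center in the frame of plate_top between -0.004 and 0.008 m and x of board2_center in the frame of plate_top between -0.13 and 0.13 m and y of board2_center in the frame of plate_top between -0.225 and 0.225 m and z of board3_center in the frame of plate_top between -0.004 and 0.008 m and x of board3_center in the frame of plate_top between -0.13 and 0.13 m and y of board3_center in the frame of plate_top between -0.225 and 0.225 m and x of lifter_grip in the frame of pad_top between -0.075 and 0.075 m and y of lifter_grip in the frame of pad_top between -0.035 and 0.035 m and angle between lifter's own z axis and vertical below 0.12 rad and z of lifter_tip in the frame of pad_top below 0.01 m and linear speed of lifter below 0.02 m/s and x of lifter_tip in the frame of pad_top between -0.115 and 0.115 m and y of lifter_tip in the frame of pad_top between -0.055 and 0.055 m and value of joint isolator above 1.42 rad); the robot touches nothing.
It fails at once if a board is touched with the fingers (contact force between the fingers and board1 above 1 N or contact force between the fingers and board2 above 1 N or contact force between the fingers and board3 above 1 N).
It fails at once if a board is tipped while the isolator is not off (value of joint isolator above 0.3 rad and (angle between board1's own z axis and vertical between 0.35 and 2.75 rad or angle between board2's own z axis and vertical between 0.35 and 2.75 rad or angle between board3's own z axis and vertical between 0.35 and 2.75 rad)).
It fails at once if a bystander is disturbed (distance of any of meter, tape, driver from where it was at the start of the episode above 0.03 m).
Of board1, board2, board3 only 2 to 3 are there at a start; the rules pass over those that are not, and their reading is None.
At some moment in a run one of board1, board2, board3 may be knocked a few centimetres aside while the robot is not near it.
Once in a run the grip may slacken for a moment while it holds something.
It also fails if it takes over 210 s, if anything falls off the work surface, if the arm or the gripper's body presses on something with over 40 N, if the wrist force passes 120 N, or if a joint passes its speed limit or range.

## Working session

There is one attempt and no reset: what is moved stays moved. The work goes in short steps, Python scripts to look and compute and a shell command to move; the robot and the scene stay as the last step left them, time stands still between calls to the robot, and variables do not carry over. Pictures are saved under pics/ and viewed, at most 14 in all, crops included, and the job is handed in when it is done.

```bash
mkdir -p pics; cat > h.py <<'E'
import numpy as np, cv2
from rig import robot, camera, camera_info, hand_in
def look(n):
    im,d=camera(n); return im,d,camera_info(n)
def pts(d,i):
    h,w=d.shape; f=h/2/np.tan(np.radians(i['vertical_fov'])/2)
    v,u=np.mgrid[:h,:w]; T=np.array(i['world_from_camera'])
    P=np.stack([(u-i['cx'])/f*d,(v-i['cy'])/f*d,d],-1)
    return P@T[:3,:3].T+T[:3,3]
def save(n,im,name=None): cv2.imwrite(f'pics/{n}.png',cv2.cvtColor(im,cv2.COLOR_RGB2BGR))
E
python3 - <<'E'
from h import *
for n in('scene','top'):
    im,d,i=look(n); save(n+'0',im); np.savez(f'{n}0.npz',im=im,d=d); print(n,i)
o=robot.get_obs(); print(o['time'],o['position'],o['tool_rot'])
E
```

```text
scene {'vertical_fov': 45.94833353594743, 'cx': 324.2904897188537, 'cy': 251.12984697797236, 'world_from_camera': array([[-0.62826513,  0.52185493, -0.57701851,  1.23112994],
       [ 0.77791916,  0.43202091, -0.45628907,  0.58157871],
       [ 0.01116736, -0.73554426, -0.67738462,  0.9529332 ],
       [ 0.        ,  0.        ,  0.        ,  1.        ]])}
top {'vertical_fov': 52.568070861352595, 'cx': 314.4107181311668, 'cy': 242.85794716620333, 'world_from_camera': array([[-1.09959812e-02, -9.86807058e-01,  1.61526833e-01,
         2.85665315e-01],
       [-9.99939436e-01,  1.09262198e-02, -1.32017977e-03,
         8.49901187e-03],
       [-4.62114973e-04, -1.61531567e-01, -9.86867437e-01,
         1.44155303e+00],
       [ 0.00000000e+00,  0.00000000e+00,  0.00000000e+00,
         1.00000000e+00]])}
0.1 [ 0.15267633 -0.60540509  0.24064153] [ 9.92394541e-01  1.23093655e-01  5.29969040e-05 -1.01220309e-03]
```

View pics/top0.png

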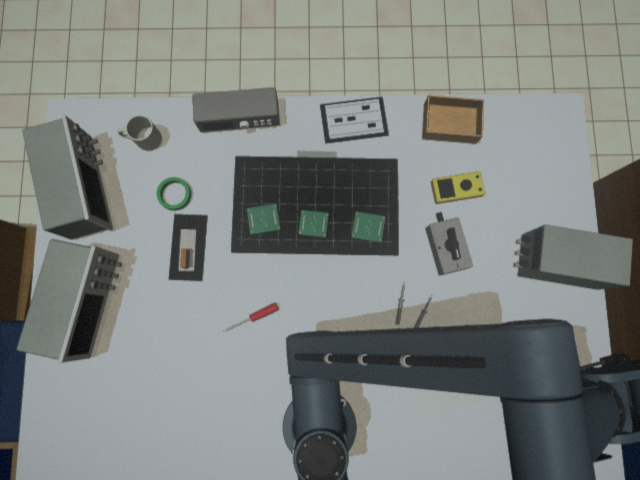

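View pics/scene0.png

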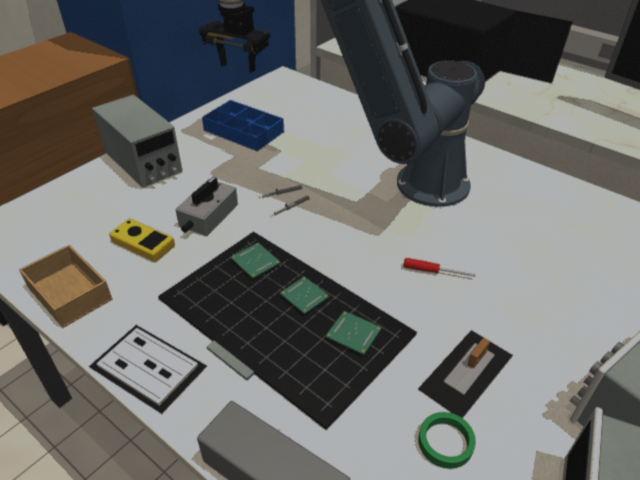

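Top view: the plate spans (232..398, 156..255), with boards at (263,219), (314,223) and (369,227). The isolator is at (449,245), and the lifter at (187,250) on its pad with its tip up-image, which is world +x. The scene view agrees. Next I'll measure them.

```bash
cat >> h.py <<'E'
def ray(i,uv,z,h=480):
    f=h/2/np.tan(np.radians(i['vertical_fov'])/2); T=np.array(i['world_from_camera'])
    uv=np.atleast_2d(np.asarray(uv,float)); D=np.c_[(uv-[i['cx'],i['cy']])/f,np.ones(len(uv))]@T[:3,:3].T
    return T[:3,3]+D*((z-T[2,3])/D[:,2])[:,None]
def boxw(m,i,z):
    """min-area rectangle in world of largest blobs of mask"""
    out=[]
    for c in cv2.findContours(m.astype(np.uint8),cv2.RETR_EXTERNAL,cv2.CHAIN_APPROX_NONE)[0]:
        if cv2.contourArea(c)<60: continue
        w=ray(i,c[:,0,:],z)[:,:2]; r=cv2.minAreaRect((w*1000).astype(np.float32)); out.append((np.round(r[0],1),np.round(r[1],1),round(r[2],1)))
    return out
def masks(im):
    hsv=cv2.cvtColor(im,cv2.COLOR_RGB2HSV); H,S,V=[hsv[...,k] for k in range(3)]
    return dict(green=(H>60)&(H<95)&(S>90)&(V>50), brown=(H<18)&(S>90)&(V>60)&(V<210), dark=V<60)
E
python3 - <<'E'
from h import *
for n in('scene','top'):
    z=np.load(n+'0.npz'); im,d=z['im'],z['d']; i=camera_info(n); P=pts(d,i); m=masks(im)
    print(n); 
    for b in boxw(m['green'],i,0.027): print(' green',b)
    for b in boxw(m['brown'],i,0.047): print(' brown',b)
    # heights
    cl=(m['green']&(P[...,0]>.3)&(P[...,0]<.7)&(abs(P[...,1])<.28))
    print('board z',np.percentile(P[cl][:,2],[10,50,90]))
    pl=(m['dark']&(P[...,2]<.02)&(P[...,0]>.3)&(P[...,0]<.8)&(abs(P[...,1])<.29))
    k=cv2.morphologyEx(m['dark'].astype(np.uint8)|m['green'].astype(np.uint8),cv2.MORPH_CLOSE,np.ones((7,7)))
    for b in boxw(k>0,i,0.012): print(' dark',b)
    print('plate z',np.median(P[pl][:,2]))
    for lab,yr in(('iso',(-.45,-.27)),('lifter',(.30,.45))):
        q=P[(P[...,1]>yr[0])&(P[...,1]<yr[1])&(P[...,0]>.35)&(P[...,0]<.65)]
        print(lab,np.histogram(q[:,2],bins=np.arange(-.01,.13,.01))[0])
    R=(P[...,0]>.35)&(P[...,0]<.65)&(P[...,1]>-.45)&(P[...,1]<-.27)
    for nm,zz,mm in(('box',.06,R&(P[...,2]>.052)&(P[...,2]<.07)),('bar',.098,R&(P[...,2]>.085)),('boxall',.06,R&(P[...,2]>.05))):
        print(nm,boxw(mm,i,zz), P[mm].mean(0),len(P[mm]))
    L=(P[...,1]>.3)&(P[...,1]<.47)&(P[...,0]>.3)&(P[...,0]<.65)&(P[...,2]>.035)&(P[...,2]<.07)
    print('handle',boxw(L,i,.047),P[L].mean(0) if L.any() else 0, np.percentile(P[L][:,2],90) if L.any() else 0)
z=np.load('top0.npz')['im']; s=np.load('scene0.npz')['im']
a=cv2.resize(z[190:280,160:480],(800,225)); b=cv2.resize(s[170:390,160:520],(800,370),interpolation=cv2.INTER_CUBIC)
save('crop0',np.vstack([a,b]))
E
```

```text
scene
 green (array([686. , 435.9]), array([105.2,  98.8]), 48.3)
 green (array([596.9, 160.7]), array([82.7, 91.2]), 8.5)
 green (array([581.7,  12.2]), array([84.4, 74.7]), 83.0)
 green (array([ 569.4, -150.6]), array([93.3, 82.1]), 79.4)
 brown (array([494.5, 392.5]), array([78.9, 20.9]), 0.4)
 brown (array([353.9, 173.3]), array([33.8, 81.8]), 23.1)
 brown (array([ 904.5, -404.4]), array([226.2, 129. ]), 84.2)
 brown (array([  400.1, -1164.7]), array([1100.3,  433.6]), 61.7)
board z [0.02365182 0.02614653 0.02834856]
 dark (array([972. , 152.8]), array([ 26.6, 123. ]), 4.5)
 dark (array([488.4, 648.3]), array([ 90.7, 254.7]), 88.0)
 dark (array([578.4, 398.2]), array([317.8, 133.3]), 9.3)
 dark (array([ 919.3, -111.7]), array([126.3, 195.8]), 6.9)
 dark (array([1039.6, -336.2]), array([351.4,  48.4]), 82.4)
 dark (array([645.1,   6.8]), array([498.6, 299.8]), 88.3)
 dark (array([ 673.9, -441. ]), array([ 54.6, 106.5]), 6.9)
 dark (array([ 567.5, -386.8]), array([107.6,  50.5]), 66.0)
 dark (array([ 448.5, -453.8]), array([122.9,  59.8]), 10.4)
 dark (array([ 401.1, -810.8]), arra
[... 2199 characters left out ...]
, array([ 29.9, 250.9]), 5.0)
 dark (array([ 906.4, -119.8]), array([122.1, 192.1]), 6.7)
plate z 0.011760192570562822
iso [2062 1999   72  101  128   63  610  744   40   28  167   31    0    0]
lifter [1399 3143  186   97   22   95   13    0    0    0    0    0    0    0]
box [(array([ 502.4, -384.3]), array([149.1,  91.9]), 13.2)] [ 0.50065241 -0.38327945  0.06053147] 1340
bar [(array([ 502.4, -383.7]), array([89.9, 19.7]), 9.1)] [ 0.50161573 -0.38491709  0.0964189 ] 212
boxall [(array([ 502.3, -384.5]), array([149.6,  91.9]), 13.0)] [ 0.50088724 -0.38313069  0.06569427] 1620
handle [(array([475.3, 384.8]), array([19.9, 55.4]), 88.4)] [0.47638222 0.38615227 0.04556264] 0.050341870280757255
```

View pics/crop0.png

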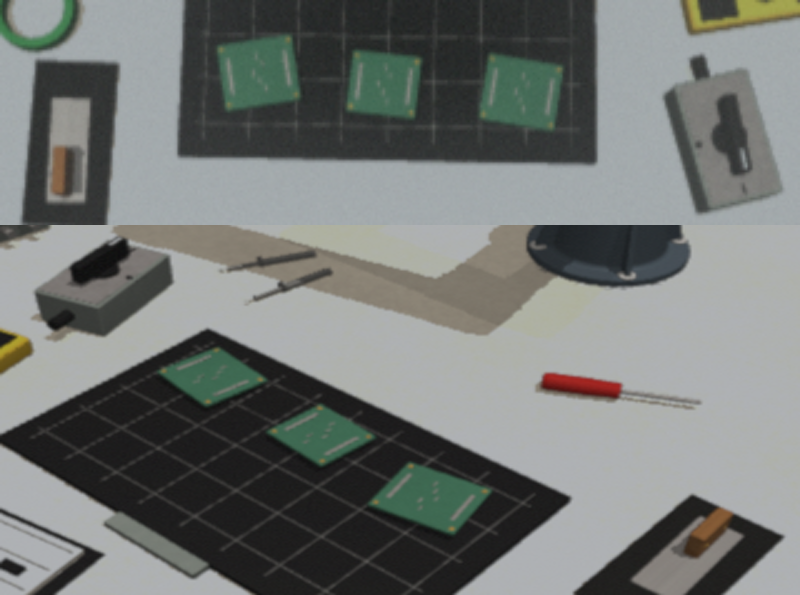

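The headers run roughly along world x, so the blade can go in from the robot side along +x and tip the boards away. The isolator comes first: bar at about (503,-383), yaw about 13°, which nearly matches the tool's yaw of 14°.

```bash
python3 -m handwheel '{"hand":[1,1,1,1,1,1,1,1,1,1,1,1],"translation":[[35,22,0],[70,44,0],[105,66,0],[140,88,0],[175,110,0],[210,133,0],[245,155,0],[280,177,0],[315,200,-20],[350,222,-50],[350,222,-80],[350,222,-80]],"turn":[[0,0,0],[0,0,0],[0,0,0],[0,0,0],[0,0,0],[0,0,0],[0,0,0],[0,0,0],[0,0,0],[0,0,0],[0,0,0],[0,0,0]]}' 40
python3 -m handwheel '{"hand":[1,1,1,1,1,0.1,0.1,0.1,0.1,0.1],"translation":[[0,0,-20],[0,0,-45],[0,0,-71],[0,0,-71],[0,0,-71],[0,0,-71],[0,0,-71],[0,0,-71],[0,0,-71],[0,0,-71]],"turn":[[0,0,0],[0,0,0],[0,0,0],[0,0,0],[0,0,0],[0,0,0],[0,0,0],[0,0,0],[0,0,0],[0,0,0]]}' 30
```

```text
time: 1.1
position: [0.5018, -0.3779, 0.1539]
tool_rot: [0.992, 0.125, -0.004, -0.006]
ft_force: [-1.6, 1.4, -1.3]
grip_width: 0.0873
grip_force: 0.0
time: 1.93
position: [0.503, -0.3844, 0.0917]
tool_rot: [0.992, 0.123, 0.001, 0.001]
ft_force: [0.1, -0.6, 0.0]
grip_width: 0.0614
grip_force: 0.0
```

```bash
python3 -m handwheel '{"hand":[0,0,0,0,0,0,0,0,0,0,0,0],"translation":[[0,0,0],[0,0,0],[0,0,0],[0,0,0],[0,0,0],[0,0,0],[0,0,0],[0,0,0],[0,0,0],[0,0,0],[0,0,0],[0,0,0]],"turn":[[0,0,0],[0,0,0],[0,0,0],[0,0,0],[0,0,0],[0,0,0],[0,0,0],[0,0,0],[0,0,0],[0,0,0],[0,0,0],[0,0,0]]}' 30
```

```text
time: 2.93
position: [0.5032, -0.3859, 0.0905]
tool_rot: [0.992, 0.123, 0.001, 0.002]
ft_force: [1.0, -5.2, -3.9]
grip_width: 0.0163
grip_force: 28.8
```

```bash
python3 -m handwheel '{"hand":[0,0,0,0,0,0,0,0,0,0,0,0],"translation":[[0,0,0],[0,0,0],[0,0,0],[0,0,0],[0,0,0],[0,0,0],[0,0,0],[0,0,0],[0,0,0],[0,0,0],[0,0,0],[0,0,0]],"turn":[[0,0,-0.12],[0,0,-0.24],[0,0,-0.36],[0,0,-0.48],[0,0,-0.6],[0,0,-0.72],[0,0,-0.84],[0,0,-0.96],[0,0,-1.08],[0,0,-1.2],[0,0,-1.3],[0,0,-1.4]]}'
python3 -m handwheel '{"hand":[0,0,0,0],"translation":[[0,0,0],[0,0,0],[0,0,0],[0,0,0]],"turn":[[0,0,-0.1],[0,0,-0.18],[0,0,-0.18],[0,0,-0.18]]}'
python3 -m handwheel '{"hand":[1,1,1,1,1,1,1,1,1,1],"translation":[[0,0,0],[0,0,0],[0,0,0],[0,0,0],[0,0,0],[0,0,0],[0,0,0],[0,0,25],[0,0,60],[0,0,100]],"turn":[[0,0,0],[0,0,0],[0,0,0],[0,0,0],[0,0,0],[0,0,0],[0,0,0],[0,0,0],[0,0,0],[0,0,0]]}'
```

```text
time: 3.93
position: [0.5045, -0.3844, 0.0905]
tool_rot: [0.837, -0.547, 0.002, -0.0]
ft_force: [4.0, -1.3, -3.4]
grip_width: 0.0159
grip_force: 30.0
time: 4.27
position: [0.5047, -0.3843, 0.0905]
tool_rot: [0.786, -0.619, 0.002, -0.001]
ft_force: [5.8, -1.5, -3.7]
grip_width: 0.0159
grip_force: 30.0
time: 5.1
position: [0.5014, -0.3828, 0.1894]
tool_rot: [0.786, -0.618, -0.003, -0.0]
ft_force: [2.1, -0.1, 0.1]
grip_width: 0.0748
grip_force: 0.0
```

```bash
python3 - <<'E'
from h import *
for n in('scene','top'):
    im,d,i=look(n); P=pts(d,i); 
    Z=ray(i,np.stack(np.meshgrid(np.arange(640),np.arange(480)),-1).reshape(-1,2),.0075).reshape(480,640,3)
    R=(Z[...,1]>.3)&(Z[...,1]<.47)&(Z[...,0]>.38)&(Z[...,0]<.64)
    g=cv2.cvtColor(im,cv2.COLOR_RGB2GRAY); hsv=cv2.cvtColor(im,cv2.COLOR_RGB2HSV)
    # pad interior
    pad=(g<75)&R; c=cv2.findContours(pad.astype(np.uint8),0,1)[0]; c=max(c,key=cv2.contourArea)
    r=cv2.minAreaRect((ray(i,c[:,0],.005)[:,:2]*1000).astype(np.float32)); print(n,'pad',r)
    fill=np.zeros((480,640),np.uint8); cv2.drawContours(fill,[cv2.convexHull(c)],-1,1,-1); fill=cv2.erode(fill,np.ones((3,3)))
    br=(hsv[...,0]<18)&(hsv[...,1]>80)&(fill>0)
    bl=(g>90)&(fill>0)&~br
    print('blade',boxw(bl,i,.0075)); print('blade+h',boxw(bl|br,i,.0075)); print('brown',boxw(br,i,.045))
    top=P[br&(P[...,2]>.04)]; 
    print('brown top z',np.median(top[:,2]),np.percentile(top[:,:2],[3,97],axis=0))
    if n=='top': s=im
save('a1',cv2.resize(np.hstack([s[190:300,150:260],s[190:300,390:500]]),(800,400)))
E
```

```text
scene pad ((519.9943237304688, 388.09039306640625), (97.717041015625, 199.6290740966797), 87.07315063476562)
blade [(array([508.5, 388.8]), array([ 46.4, 125.8]), 88.8)]
blade+h [(array([498.2, 389. ]), array([ 46.4, 146.4]), 88.8)]
brown [(array([494.8, 392.1]), array([76. , 22.2]), 1.9)]
brown top z 0.04596379167636694 [[0.45919914 0.38298198]
 [0.50727012 0.39810387]]
top pad ((513.2140502929688, 385.4988098144531), (96.9867935180664, 195.05714416503906), 87.1181640625)
blade [(array([505. , 387.6]), array([ 47.7, 124.1]), 88.8)]
blade+h [(array([505. , 387.6]), array([ 47.7, 124.1]), 88.8)]
brown [(array([474.2, 387.6]), array([14.3, 52.6]), 87.8)]
brown top z 0.04658970368259008 [[0.45054825 0.38023204]
 [0.49935362 0.39325504]]
```

View pics/a1.png

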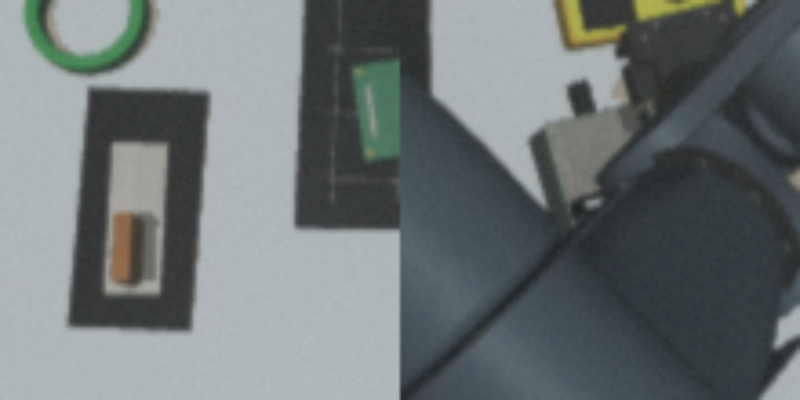

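Isolator bar appears across the box, i.e. OFF. The lifter grip is at about (484,388.5) with yaw -1.2°. I'm going to it now.

```bash
python3 -m handwheel '{"hand":[1,1,1,1,1,1,1,1,1,1,1,1],"translation":[[0,35,0],[0,70,0],[0,105,0],[0,140,0],[0,175,0],[0,210,0],[0,245,0],[0,280,0],[0,315,0],[0,350,0],[0,385,0],[0,400,0]],"turn":[[0,0,0.11],[0,0,0.22],[0,0,0.33],[0,0,0.44],[0,0,0.55],[0,0,0.66],[0,0,0.77],[0,0,0.88],[0,0,0.99],[0,0,1.1],[0,0,1.21],[0,0,1.313]]}'
python3 -m handwheel '{"hand":[1,1,1,1,1,1,1,1,1,1,1,1],"translation":[[0,35,0],[0,70,0],[0,105,0],[0,140,0],[-2,175,0],[-4,210,0],[-6,245,0],[-8,280,0],[-12,315,0],[-15,345,0],[-17,371,-39],[-17,371,-39]],"turn":[[0,0,0],[0,0,0],[0,0,0],[0,0,0],[0,0,0],[0,0,0],[0,0,0],[0,0,0],[0,0,0],[0,0,0],[0,0,0],[0,0,0]]}'
python3 -m handwheel '{"hand":[1,1,1,1],"translation":[[0,0,0],[0,0,0],[0,0,0],[0,0,0]],"turn":[[0,0,0],[0,0,0],[0,0,0],[0,0,0]]}'
```

```text
time: 6.2
position: [0.5013, 0.0197, 0.1902]
tool_rot: [1.0, -0.006, -0.001, -0.001]
ft_force: [0.7, 0.2, -1.0]
grip_width: 0.0868
grip_force: 0.0
time: 7.2
position: [0.4827, 0.3897, 0.1472]
tool_rot: [1.0, -0.008, -0.003, 0.001]
ft_force: [-0.6, -1.3, -0.8]
grip_width: 0.0871
grip_force: 0.0
time: 7.53
position: [0.4867, 0.386, 0.1528]
tool_rot: [1.0, -0.011, 0.001, -0.0]
ft_force: [-0.2, -0.0, -0.0]
grip_width: 0.0872
grip_force: 0.0
```

```bash
python3 -m handwheel '{"hand":[1,1,1,1,1,1,0,0,0,0,0,0],"translation":[[-2,2,-30],[-2,2,-60],[-2,2,-85],[-2,2,-105],[-2,2,-119],[-2,2,-119],[-2,2,-119],[-2,2,-119],[-2,2,-119],[-2,2,-119],[-2,2,-119],[-2,2,-119]],"turn":[[0,0,0],[0,0,0],[0,0,0],[0,0,0],[0,0,0],[0,0,0],[0,0,0],[0,0,0],[0,0,0],[0,0,0],[0,0,0],[0,0,0]]}' 40
python3 -m handwheel '{"hand":[0,0,0,0,0,0,0,0,0,0,0,0],"translation":[[0,0,0],[0,0,0],[0,0,0],[0,0,0],[0,0,0],[0,0,0],[0,0,0],[0,0,0],[0,0,0],[0,0,0],[0,0,0],[0,0,0]],"turn":[[0,0,0],[0,0,0],[0,0,0],[0,0,0],[0,0,0],[0,0,0],[0,0,0],[0,0,0],[0,0,0],[0,0,0],[0,0,0],[0,0,0]]}' 40
```

```text
time: 8.53
position: [0.484, 0.3892, 0.0334]
tool_rot: [1.0, -0.01, 0.001, -0.0]
ft_force: [0.2, -0.5, -0.3]
grip_width: 0.055
grip_force: 0.0
time: 9.53
position: [0.4837, 0.3889, 0.0324]
tool_rot: [1.0, -0.01, -0.0, 0.0]
ft_force: [0.0, -0.6, -1.1]
grip_width: 0.0152
grip_force: 40.0
```

```bash
python3 -m handwheel '{"hand":[0,0,0,0,0,0],"translation":[[0,0,10],[0,0,40],[0,0,75],[0,0,100],[0,0,100],[0,0,100]],"turn":[[0,0,0],[0,0,0],[0,0,0],[0,0,0],[0,0,0],[0,0,0]]}'
cat > boards.py <<'E'
from h import *
import sys
ims=[]
for n in('scene','top'):
    im,d,i=look(n); hsv=cv2.cvtColor(im,cv2.COLOR_RGB2HSV)
    g=((hsv[...,0]>55)&(hsv[...,0]<100)&(hsv[...,1]>55)&(hsv[...,2]>45)).astype(np.uint8)
    g=cv2.morphologyEx(g,cv2.MORPH_CLOSE,np.ones((5,5)))
    for lab,z in(('z27',.027),('z16',.016)): print(n,lab,[b for b in boxw(g,i,z) if .45<b[0][0]/1000<.85 and abs(b[0][1])<250])
    ims.append(im[140:300,210:420] if n=='top' else im[200:420,150:450])
save(sys.argv[1],np.hstack([cv2.resize(a,(400,300)) for a in ims]))
E
python3 boards.py b0
```

```text
time: 10.03
position: [0.4847, 0.3896, 0.1351]
tool_rot: [1.0, -0.01, 0.002, -0.001]
ft_force: [-0.5, -0.4, -1.6]
grip_width: 0.0157
grip_force: 40.0
scene z27 [(array([596.8, 160.3]), array([85.2, 94.3]), 8.4), (array([580.9,  11.7]), array([87.1, 78.7]), 82.4), (array([ 569.1, -151. ]), array([96. , 85.4]), 79.4)]
scene z16 [(array([589.2, 155.3]), array([86.2, 95.4]), 8.4), (array([573.2,   5. ]), array([88.1, 79.6]), 82.4), (array([ 561.3, -159.7]), array([97.2, 86.4]), 79.4)]
top z27 [(array([ 564.7, -153. ]), array([92. , 82.7]), 79.7), (array([576.5,   9.6]), array([85.1, 77.8]), 83.4), (array([591.8, 158.6]), array([82.7, 92.4]), 7.7)]
top z16 [(array([ 566.9, -154.3]), array([92.7, 83.3]), 79.7), (array([578.8,   9.6]), array([85.8, 78.4]), 83.4), (array([594.2, 159.7]), array([83.3, 93.1]), 7.7)]
```

View pics/b0.png

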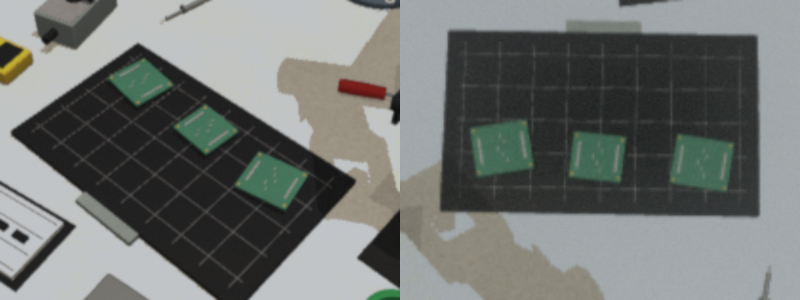

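```bash
python3 -m handwheel '{"hand":[0,0,0,0,0,0,0,0,0,0,0,0],"translation":[[-4,-30,0],[-8,-60,0],[-12,-95,0],[-16,-130,0],[-20,-165,0],[-25,-200,0],[-28,-230,0],[-32,-249,0],[-32,-249,-25],[-32,-249,-50],[-32,-249,-75],[-32,-249,-75]],"turn":[[0,0,0.02],[0,0,0.04],[0,0,0.06],[0,0,0.08],[0,0,0.1],[0,0,0.12],[0,0,0.14],[0,0,0.16],[0,0,0.16],[0,0,0.16],[0,0,0.16],[0,0,0.16]]}'
python3 -m handwheel '{"hand":[0,0,0,0],"translation":[[0,0,-5],[0,0,-5],[0,0,-5],[0,0,-5]],"turn":[[0,0,0],[0,0,0],[0,0,0],[0,0,0]]}'
python3 - <<'E'
from h import *
im,d,i=look('scene'); save('c0',cv2.resize(im[150:390,220:540],(800,600)))
E
```

```text
time: 11.13
position: [0.4479, 0.1393, 0.0531]
tool_rot: [0.998, 0.069, -0.006, -0.0]
ft_force: [-1.2, -0.0, -2.1]
grip_width: 0.0157
grip_force: 40.0
time: 11.47
position: [0.4523, 0.1402, 0.0535]
tool_rot: [0.998, 0.07, 0.001, 0.0]
ft_force: [-0.7, 0.2, -0.3]
grip_width: 0.0156
grip_force: 40.0
```

View pics/c0.png

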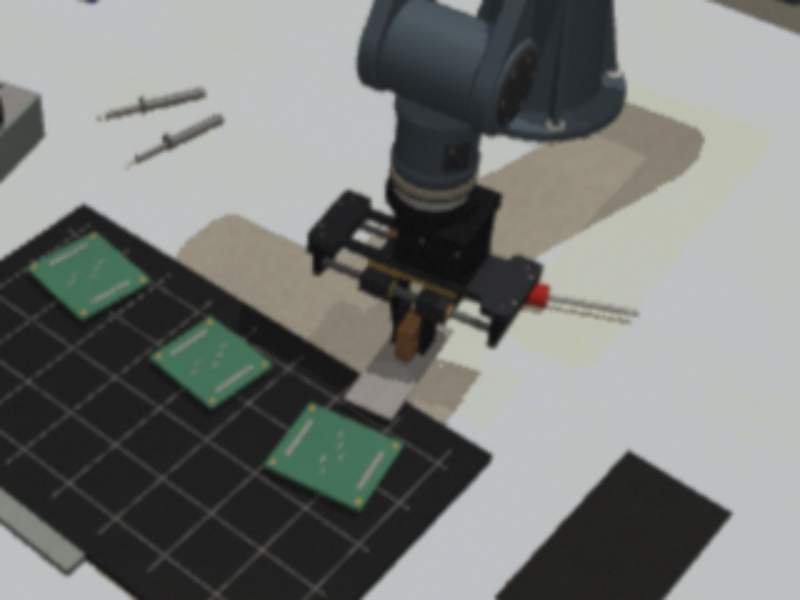

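The view shows the blade in front of board A, aligned between its headers. I'll lower it until it touches the plate.

```bash
python3 -m handwheel '{"hand":[0,0,0,0],"translation":[[0,0,-5],[0,0,-10],[0,0,-11],[0,0,-11]],"turn":[[0,0,0],[0,0,0],[0,0,0],[0,0,0]]}' 
for k in 1 2 3; do python3 -m handwheel '{"hand":[0,0,0],"translation":[[0,0,-1],[0,0,-1],[0,0,-1]],"turn":[[0,0,0],[0,0,0],[0,0,0]]}' | egrep "posi|ft_f"; done
```

```text
time: 11.85
position: [0.4514, 0.14, 0.0412]
tool_rot: [0.998, 0.07, -0.0, -0.0]
ft_force: [-0.3, 0.1, -0.4]
grip_width: 0.0156
grip_force: 40.0
position: [0.4517, 0.14, 0.0405]
ft_force: [0.1, -0.2, -0.7]
position: [0.4517, 0.1399, 0.0395]
ft_force: [-0.1, 0.4, -1.5]
position: [0.4516, 0.14, 0.039]
ft_force: [-0.3, -0.1, 4.4]
```

```bash
python3 -m handwheel '{"hand":[0,0,0,0,0,0,0,0,0],"translation":[[0,0,2],[0,0,2],[8,1,2],[16,2,2],[24,3,2],[32,4,2],[37.5,5.3,2],[37.5,5.3,2],[37.5,5.3,2]],"turn":[[0,0,0],[0,0,0],[0,0,0],[0,0,0],[0,0,0],[0,0,0],[0,0,0],[0,0,0],[0,0,0]]}' 
python3 -m handwheel '{"hand":[0,0,0,0,0,0,0,0,0,0],"translation":[[0,0,4],[1,0,8],[2,0.3,12],[3.3,0.5,16],[5.8,0.8,20],[8.3,1.2,24],[11.5,1.6,27.5],[15,2.1,31],[15,2.1,31],[15,2.1,31]],"turn":[[0,0,0],[0,0,0],[0,0,0],[0,0,0],[0,0,0],[0,0,0],[0,0,0],[0,0,0],[0,0,0],[0,0,0]]}'
python3 - <<'E'
from h import *
im,d,i=look('scene'); save('c1',cv2.resize(im[230:390,260:480],(800,580)))
E
```

```text
time: 13.35
position: [0.4895, 0.1453, 0.0404]
tool_rot: [0.998, 0.07, -0.0, 0.0]
ft_force: [0.1, -0.7, 0.2]
grip_width: 0.0159
grip_force: 40.0
time: 14.18
position: [0.5048, 0.1474, 0.0718]
tool_rot: [0.998, 0.07, 0.001, 0.0]
ft_force: [-0.3, 0.1, -1.1]
grip_width: 0.0157
grip_force: 40.0
```

View pics/c1.png

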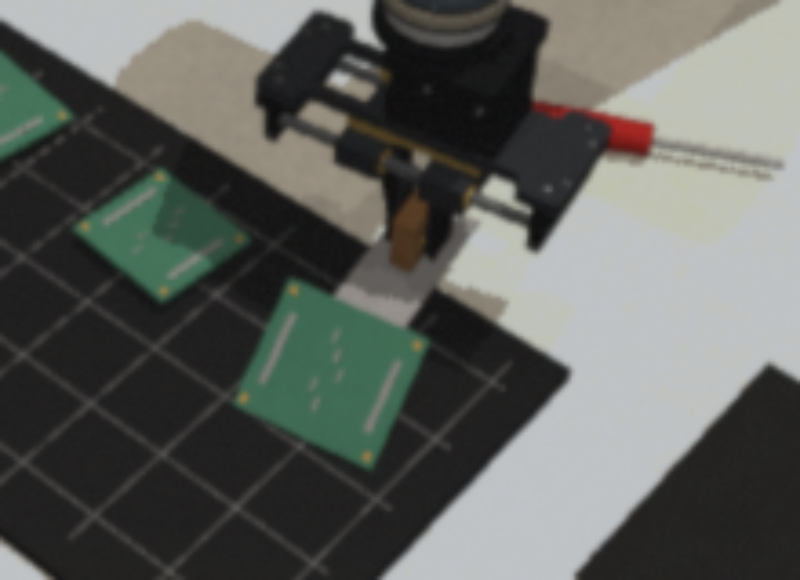

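The board is tilted about 36° and resting on the tip. Continuing over.

```bash
python3 -m handwheel '{"hand":[0,0,0,0,0,0,0,0,0,0,0,0],"translation":[[4,0.5,5],[8.5,1.2,9.5],[13.5,1.9,13.5],[18.5,2.6,17],[24,3.3,20],[30,4.2,22],[36,5,24],[42,5.8,25],[48,6.7,25],[54,7.5,25],[60,8.3,25],[66,9,24]],"turn":[[0,0,0],[0,0,0],[0,0,0],[0,0,0],[0,0,0],[0,0,0],[0,0,0],[0,0,0],[0,0,0],[0,0,0],[0,0,0],[0,0,0]]}' 
python3 -m handwheel '{"hand":[0,0,0,0,0,0,0,0,0,0],"translation":[[5,0.7,0],[8,1.1,0],[8,1.1,0],[8,1.1,0],[0,0,10],[-20,-3,20],[-50,-6,20],[-80,-12,20],[-110,-16,20],[-110,-16,20]],"turn":[[0,0,0],[0,0,0],[0,0,0],[0,0,0],[0,0,0],[0,0,0],[0,0,0],[0,0,0],[0,0,0],[0,0,0]]}'
python3 boards.py c2
```

```text
time: 15.23
position: [0.5709, 0.1564, 0.0955]
tool_rot: [0.998, 0.07, 0.0, 0.0]
ft_force: [-1.1, -0.5, -1.0]
grip_width: 0.0161
grip_force: 40.0
time: 16.07
position: [0.4496, 0.1399, 0.1156]
tool_rot: [0.998, 0.07, -0.007, -0.0]
ft_force: [-1.3, 0.3, -1.1]
grip_width: 0.0159
grip_force: 40.0
scene z27 [(array([694.4, 178.6]), array([83.5, 92.4]), 8.0), (array([580.7,  11.6]), array([87. , 78.7]), 82.6), (array([ 569.2, -151.2]), array([95.7, 85.1]), 79.4)]
scene z16 [(array([688. , 173.8]), array([84.5, 93.5]), 8.0), (array([572.9,   4.8]), array([88. , 79.7]), 82.6), (array([ 561.4, -159.9]), array([96.9, 86.1]), 79.4)]
top z27 [(array([ 564.7, -152.3]), array([91.9, 83.6]), 79.4), (array([576.4,  10. ]), array([85.8, 78. ]), 83.6), (array([680.4, 170.5]), array([82.7, 91. ]), 8.1)]
top z16 [(array([ 566.9, -153.6]), array([92.6, 84.3]), 79.4), (array([578.6,  10. ]), array([86.5, 78.6]), 83.6), (array([683.4, 171.8]), array([83.3, 91.7]), 8.1)]
```

View pics/c2.png

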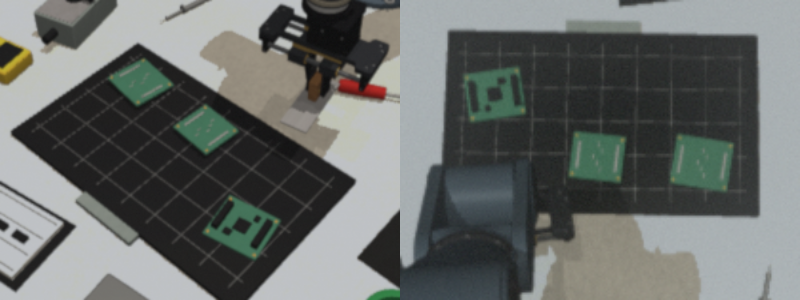

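Board A is over, component side up at about (684,172). Next is board B at (578.5,10.5), yaw -7°.

```bash
python3 -m handwheel '{"hand":[0,0,0,0,0,0,0,0,0,0,0,0],"translation":[[-5,-20,0],[-10,-40,0],[-15,-60,0],[-20.5,-80,0],[-20.5,-100,0],[-20.5,-112.5,0],[-20.5,-112.5,-20],[-20.5,-112.5,-40],[-20.5,-112.5,-55],[-20.5,-112.5,-65],[-20.5,-112.5,-65],[-20.5,-112.5,-65]],"turn":[[0,0,-0.05],[0,0,-0.1],[0,0,-0.15],[0,0,-0.2],[0,0,-0.25],[0,0,-0.262],[0,0,-0.262],[0,0,-0.262],[0,0,-0.262],[0,0,-0.262],[0,0,-0.262],[0,0,-0.262]]}' 
python3 -m handwheel '{"hand":[0,0,0,0],"translation":[[0,0,-5],[0,0,-10],[0,0,-10],[0,0,-10]],"turn":[[0,0,0],[0,0,0],[0,0,0],[0,0,0]]}'
```

```text
time: 17.17
position: [0.4409, 0.0276, 0.0505]
tool_rot: [0.998, -0.061, 0.0, 0.0]
ft_force: [0.5, -0.4, 0.4]
grip_width: 0.0154
grip_force: 40.0
time: 17.5
position: [0.4398, 0.0279, 0.0407]
tool_rot: [0.998, -0.061, 0.0, 0.0]
ft_force: [-0.2, 0.0, -0.6]
grip_width: 0.0159
grip_force: 40.0
```

```bash
python3 -m handwheel '{"hand":[0,0,0,0,0,0,0],"translation":[[7,-1,0],[14,-1.8,0],[21,-2.6,0],[28,-3.4,0],[34.7,-4.3,0],[34.7,-4.3,0],[34.7,-4.3,0]],"turn":[[0,0,0],[0,0,0],[0,0,0],[0,0,0],[0,0,0],[0,0,0],[0,0,0]]}' 
python3 -m handwheel '{"hand":[0,0,0,0,0,0,0,0,0,0,0],"translation":[[0,0,4],[1,0,8],[2,-0.2,12],[3.3,-0.4,16],[5.8,-0.7,20],[8.3,-1,24],[13,-1.6,29],[19,-2.3,34],[23,-2.8,38],[28,-3.4,42],[28,-3.4,42]],"turn":[[0,0,0],[0,0,0],[0,0,0],[0,0,0],[0,0,0],[0,0,0],[0,0,0],[0,0,0],[0,0,0],[0,0,0],[0,0,0]]}'
python3 -m handwheel '{"hand":[0,0,0,0,0,0,0,0,0,0,0,0],"translation":[[5,-0.6,3],[10,-1.2,6],[15,-1.8,8],[21,-2.5,10],[27,-3.2,11],[33,-4,11],[39,-4.7,11],[45,-5.5,10],[50,-6.1,10],[54,-6.6,10],[54,-6.6,10],[54,-6.6,10]],"turn":[[0,0,0],[0,0,0],[0,0,0],[0,0,0],[0,0,0],[0,0,0],[0,0,0],[0,0,0],[0,0,0],[0,0,0],[0,0,0],[0,0,0]]}'
python3 -m handwheel '{"hand":[0,0,0,0,0,0,0,0,0],"translation":[[-10,1,10],[-30,4,20],[-60,7,20],[-90,11,20],[-110,13,20],[-110,13,20],[-110,13,20],[-110,13,20],[-110,13,20]],"turn":[[0,0,0],[0,0,0],[0,0,0],[0,0,0],[0,0,0],[0,0,0],[0,0,0],[0,0,0],[0,0,0]]}'
python3 boards.py c3
```

```text
time: 18.08
position: [0.475, 0.0235, 0.0405]
tool_rot: [0.998, -0.061, 0.0, 0.0]
ft_force: [-0.5, 0.4, -1.1]
grip_width: 0.0156
grip_force: 40.0
time: 19.0
position: [0.5048, 0.0197, 0.0836]
tool_rot: [0.998, -0.061, 0.002, 0.0]
ft_force: [0.5, -0.2, -0.7]
grip_width: 0.0158
grip_force: 40.0
time: 20.0
position: [0.5564, 0.0136, 0.0924]
tool_rot: [0.998, -0.061, -0.0, -0.0]
ft_force: [-0.3, 0.2, -1.3]
grip_width: 0.0156
grip_force: 40.0
time: 20.75
position: [0.4482, 0.0262, 0.1128]
tool_rot: [0.998, -0.061, 0.001, 0.0]
ft_force: [-0.1, 0.5, -1.2]
grip_width: 0.0155
grip_force: 40.0
scene z27 [(array([694.2, 178.4]), array([84.2, 92.4]), 8.3), (array([671.2,   8.4]), array([86. , 77.8]), 82.9), (array([ 569.1, -151. ]), array([96. , 85.4]), 79.4)]
scene z16 [(array([687.8, 173.6]), array([85.3, 93.5]), 8.3), (array([664.5,   1.6]), array([87. , 78.7]), 82.9), (array([ 561.3, -159.7]), array([97.2, 86.4]), 79.4)]
top z27 [(array([532.7,  30. ]), array([88.1, 36.1]), 79.2), (array([ 565. , -152.6]), array([91.5, 83.6]), 80.2), (array([657.5,  -0.7]), array([84.5, 78.8]), 82.1), (array([680.6, 170.5]), array([82.8, 90.5]), 8.6)]
top z16 [(array([534.6,  30.2]), array([88.8, 36.4]), 79.2), (array([ 567.2, -153.8]), array([92.2, 84.3]), 80.2), (array([660.4,  -0.8]), array([85.1, 79.4]), 82.1), (array([683.7, 171.8]), array([83.5, 91.2]), 8.6)]
```

View pics/c3.png

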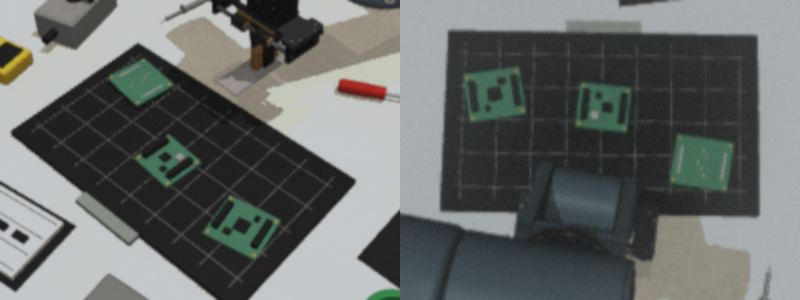

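Board B is over too. Next is board C at (567,-152), yaw about -10.3°.

```bash
python3 -m handwheel '{"hand":[0,0,0,0,0,0,0,0,0,0,0,0],"translation":[[-5,-25,0],[-10,-50,0],[-15,-75,0],[-20,-100,0],[-20,-125,0],[-20,-153,0],[-20,-153,-20],[-20,-153,-40],[-20,-153,-55],[-20,-153,-62],[-20,-153,-62],[-20,-153,-62]],"turn":[[0,0,-0.01],[0,0,-0.02],[0,0,-0.03],[0,0,-0.04],[0,0,-0.05],[0,0,-0.058],[0,0,-0.058],[0,0,-0.058],[0,0,-0.058],[0,0,-0.058],[0,0,-0.058],[0,0,-0.058]]}' 
python3 -m handwheel '{"hand":[0,0,0,0],"translation":[[0,0,-5],[0,0,-10],[0,0,-10],[0,0,-10]],"turn":[[0,0,0],[0,0,0],[0,0,0],[0,0,0]]}'
python3 boards.py c4 | head -1
```

```text
time: 21.85
position: [0.4267, -0.1265, 0.0504]
tool_rot: [0.996, -0.09, -0.0, -0.0]
ft_force: [0.5, -0.2, -1.0]
grip_width: 0.0157
grip_force: 40.0
time: 22.18
position: [0.4265, -0.1264, 0.0406]
tool_rot: [0.996, -0.09, 0.0, 0.0]
ft_force: [0.2, -0.7, -1.2]
grip_width: 0.0156
grip_force: 40.0
scene z27 [(array([694.5, 178.5]), array([83.6, 92.4]), 8.3), (array([671.2,   8.2]), array([85.7, 77.8]), 82.9), (array([ 569.1, -151. ]), array([96. , 85.4]), 79.4)]
```

```bash
python3 -m handwheel '{"hand":[0,0,0,0,0,0,0],"translation":[[8,-1.4,0],[16,-2.9,0],[24,-4.3,0],[32,-5.8,0],[37.4,-6.8,0],[37.4,-6.8,0],[37.4,-6.8,0]],"turn":[[0,0,0],[0,0,0],[0,0,0],[0,0,0],[0,0,0],[0,0,0],[0,0,0]]}' 
python3 -m handwheel '{"hand":[0,0,0,0,0,0,0,0,0,0],"translation":[[0,0,4],[1,-0.2,8],[2,-0.4,12],[3.3,-0.6,16],[5.8,-1,20],[8.3,-1.5,24],[11.5,-2.1,27.5],[15,-2.7,31],[19,-3.4,36],[23.5,-4.2,40.5]],"turn":[[0,0,0],[0,0,0],[0,0,0],[0,0,0],[0,0,0],[0,0,0],[0,0,0],[0,0,0],[0,0,0],[0,0,0]]}'
python3 -m handwheel '{"hand":[0,0,0,0,0,0,0,0,0,0,0,0],"translation":[[5,-0.9,4],[10,-1.8,7.5],[16,-2.9,10.5],[22,-4,12.5],[28,-5,14],[34,-6.1,15],[40,-7.2,15],[46,-8.3,15],[52,-9.4,14],[58,-10.5,14],[64,-11.6,14],[64,-11.6,14]],"turn":[[0,0,0],[0,0,0],[0,0,0],[0,0,0],[0,0,0],[0,0,0],[0,0,0],[0,0,0],[0,0,0],[0,0,0],[0,0,0],[0,0,0]]}'
python3 -m handwheel '{"hand":[0,0,0,0,0,0,0,0,0],"translation":[[-10,1.8,10],[-30,5,20],[-60,11,30],[-90,16,40],[-90,16,40],[-90,16,40],[-90,16,40],[-90,16,40],[-90,16,40]],"turn":[[0,0,0],[0,0,0],[0,0,0],[0,0,0],[0,0,0],[0,0,0],[0,0,0],[0,0,0],[0,0,0]]}'
python3 boards.py c5
```

```text
time: 22.87
position: [0.4641, -0.1332, 0.0405]
tool_rot: [0.996, -0.09, -0.0, 0.0]
ft_force: [0.2, 0.5, -1.0]
grip_width: 0.0156
grip_force: 40.0
time: 23.7
position: [0.4876, -0.1375, 0.0815]
tool_rot: [0.996, -0.09, -0.0, -0.0]
ft_force: [-0.4, -1.5, -1.0]
grip_width: 0.0153
grip_force: 40.0
time: 24.7
position: [0.553, -0.1496, 0.0951]
tool_rot: [0.996, -0.09, 0.001, 0.0]
ft_force: [0.2, -0.2, -0.8]
grip_width: 0.016
grip_force: 40.0
time: 25.45
position: [0.4624, -0.1335, 0.1349]
tool_rot: [0.996, -0.09, 0.0, 0.0]
ft_force: [0.2, 0.5, -0.4]
grip_width: 0.016
grip_force: 40.0
scene z27 [(array([694.3, 178.4]), array([83.9, 92.5]), 8.4), (array([671.2,   8.2]), array([85.7, 77.7]), 82.8), (array([ 664.8, -157.9]), array([93.9, 83.8]), 79.1)]
scene z16 [(array([688. , 173.7]), array([84.9, 93.6]), 8.4), (array([664.5,   1.4]), array([86.8, 78.6]), 82.8), (array([ 658.1, -166.6]), array([95. , 84.8]), 79.1)]
top z27 [(array([ 506.4, -117.3]), array([53.6, 60.6]), 69.0), (array([461. ,   6.8]), array([279.6,  82.3]), 58.9), (array([ 6.564e+02, -6.000e-01]), array([84.3, 77.6]), 82.7), (array([ 649.3, -166.6]), array([92. , 86.4]), 80.1), (array([680. , 170.4]), array([82.7, 90.7]), 8.8)]
top z16 [(array([ 508.1, -118.3]), array([54. , 61.1]), 69.0), (array([462.4,   6.8]), array([281.8,  83. ]), 58.9), (array([ 6.593e+02, -6.000e-01]), array([85. , 78.2]), 82.7), (array([ 652.1, -167.9]), array([92.7, 87. ]), 80.1), (array([683.1, 171.7]), array([83.4, 91.4]), 8.8)]
```

View pics/c5.png

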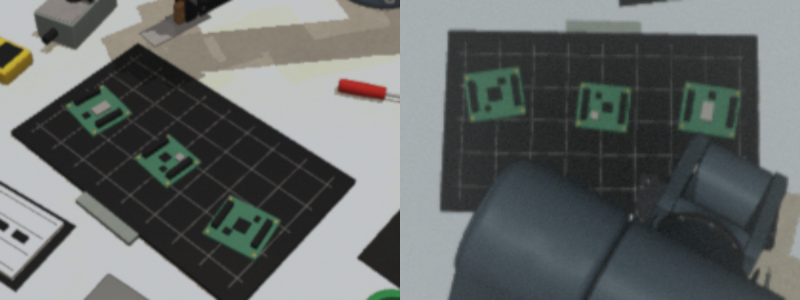

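All three boards are component side up. Next I'll return the lifter to its pad.

```bash
python3 -m handwheel '{"hand":[0,0,0,0,0,0,0,0,0,0,0,0],"translation":[[0,35,0],[0,70,0],[0,105,0],[0,140,0],[0,175,0],[0,210,0],[0,245,0],[0,280,0],[5,315,0],[10,350,0],[15,385,0],[20,420,0]],"turn":[[0,0,0.02],[0,0,0.04],[0,0,0.06],[0,0,0.08],[0,0,0.1],[0,0,0.12],[0,0,0.14],[0,0,0.155],[0,0,0.155],[0,0,0.155],[0,0,0.155],[0,0,0.155]]}' 
python3 -m handwheel '{"hand":[0,0,0,0,0,0,0,0,0,0],"translation":[[3,35,0],[6,70,0],[11,102,0],[11,102,0],[11,102,-30],[11,102,-60],[11,102,-85],[11,102,-95],[11,102,-95],[11,102,-95]],"turn":[[0,0,0],[0,0,0],[0,0,0],[0,0,0],[0,0,0],[0,0,0],[0,0,0],[0,0,0],[0,0,0],[0,0,0]]}'
```

```text
time: 26.55
position: [0.4813, 0.2891, 0.1347]
tool_rot: [1.0, -0.012, -0.0, 0.0]
ft_force: [0.9, -0.0, -1.5]
grip_width: 0.0157
grip_force: 40.0
time: 27.38
position: [0.4924, 0.3888, 0.0398]
tool_rot: [1.0, -0.013, -0.0, 0.0]
ft_force: [1.3, 1.3, -0.9]
grip_width: 0.0158
grip_force: 40.0
```

```bash
python3 -m handwheel '{"hand":[0,0,0,0,0],"translation":[[0,0,-4],[0,0,-6],[0,0,-7.5],[0,0,-7.5],[0,0,-7.5]],"turn":[[0,0,0],[0,0,0],[0,0,0],[0,0,0],[0,0,0]]}' 
python3 -m handwheel '{"hand":[0.7,0.7,0.7,0.7,0.7,0.7,0.7,0.7,0.7,0.7,0.7],"translation":[[0,0,0],[0,0,0],[0,0,0],[0,0,0],[0,0,0],[0,0,0],[0,0,0],[0,0,30],[0,0,65],[0,0,100],[0,0,120]],"turn":[[0,0,0],[0,0,0],[0,0,0],[0,0,0],[0,0,0],[0,0,0],[0,0,0],[0,0,0],[0,0,0],[0,0,0],[0,0,0]]}'
```

```text
time: 27.8
position: [0.4926, 0.3891, 0.0332]
tool_rot: [1.0, -0.013, 0.0, -0.0]
ft_force: [0.2, -0.2, -1.2]
grip_width: 0.0155
grip_force: 40.0
time: 28.72
position: [0.4937, 0.3898, 0.1562]
tool_rot: [1.0, -0.013, 0.002, -0.001]
ft_force: [0.3, 0.5, 0.3]
grip_width: 0.061
grip_force: 0.0
```

```bash
python3 -m handwheel '{"hand":[1,1,1,1,1,1,1,1,1,1,1,1],"translation":[[0,0,20],[0,-35,37],[0,-70,37],[0,-105,37],[0,-140,37],[0,-175,37],[0,-210,37],[0,-245,37],[2,-280,37],[4,-315,37],[6,-350,37],[6,-385,37]],"turn":[[0,0,0],[0,0,-0.1],[0,0,-0.2],[0,0,-0.3],[0,0,-0.4],[0,0,-0.5],[0,0,-0.6],[0,0,-0.7],[0,0,-0.8],[0,0,-0.9],[0,0,-1],[0,0,-1.1]]}'
python3 -m handwheel '{"hand":[1,1,1,1,1,1,1,1,1,1,1,1],"translation":[[0,-35,0],[0,-70,0],[0,-105,0],[0,-140,0],[0,-175,0],[0,-210,0],[0,-245,0],[1,-280,0],[2,-315,0],[3,-350,0],[5,-388,0],[5,-388,0]],"turn":[[0,0,-0.1],[0,0,-0.209],[0,0,-0.209],[0,0,-0.209],[0,0,-0.209],[0,0,-0.209],[0,0,-0.209],[0,0,-0.209],[0,0,-0.209],[0,0,-0.209],[0,0,-0.209],[0,0,-0.209]]}'
python3 - <<'E'
from h import *
im,d,i=look('top'); im2,_,_=look('scene'); save('d0',np.vstack([cv2.resize(im[140:300,150:500],(660,300)),cv2.resize(im2[170:400,150:540],(660,300))]))
E
```

```text
time: 29.72
position: [0.4985, 0.0022, 0.1898]
tool_rot: [0.845, -0.535, 0.0, -0.0]
ft_force: [0.9, 0.3, 0.3]
grip_width: 0.0869
grip_force: 0.0
time: 30.72
position: [0.5039, -0.3925, 0.19]
tool_rot: [0.784, -0.621, 0.004, 0.002]
ft_force: [1.2, -0.0, 0.3]
grip_width: 0.0869
grip_force: 0.0
```

View pics/d0.png

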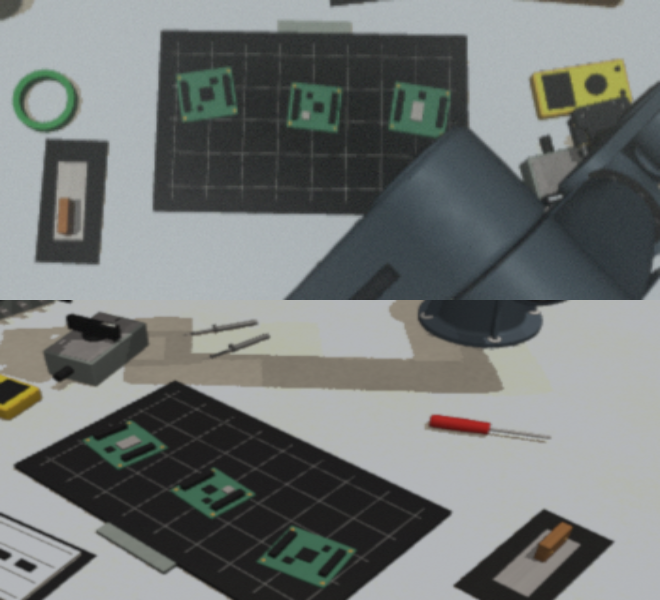

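The lifter is flat on its pad, the boards are all component side up, and the bar is across the box. I'll switch the isolator on.

```bash
python3 -m handwheel '{"hand":[1,1,1,1,1,1,0,0,0,0,0,0],"translation":[[0,0,0],[0,0,-25],[0,0,-50],[0,0,-80],[0,0,-99],[0,0,-99],[0,0,-99],[0,0,-99],[0,0,-99],[0,0,-99],[0,0,-99],[0,0,-99]],"turn":[[0,0,0],[0,0,0],[0,0,0],[0,0,0],[0,0,0],[0,0,0],[0,0,0],[0,0,0],[0,0,0],[0,0,0],[0,0,0],[0,0,0]]}' 30
python3 -m handwheel '{"hand":[0,0,0,0,0,0,0,0,0,0],"translation":[[0,0,0],[0,0,0],[0,0,0],[0,0,0],[0,0,0],[0,0,0],[0,0,0],[0,0,0],[0,0,0],[0,0,0]],"turn":[[0,0,0],[0,0,0],[0,0,0],[0,0,0],[0,0,0],[0,0,0],[0,0,0],[0,0,0],[0,0,0],[0,0,0]]}' 30
```

```text
time: 31.82
position: [0.5037, -0.3844, 0.0916]
tool_rot: [0.786, -0.619, 0.001, 0.0]
ft_force: [-0.2, 0.4, -0.2]
grip_width: 0.0549
grip_force: 0.0
time: 32.65
position: [0.5046, -0.3837, 0.0905]
tool_rot: [0.785, -0.619, 0.001, -0.001]
ft_force: [4.5, 1.9, -1.9]
grip_width: 0.0157
grip_force: 30.0
```

```bash
python3 -m handwheel '{"hand":[0,0,0,0,0,0,0,0,0,0,0,0],"translation":[[0,0,0],[0,0,0],[0,0,0],[0,0,0],[0,0,0],[0,0,0],[0,0,0],[0,0,0],[0,0,0],[0,0,0],[0,0,0],[0,0,0]],"turn":[[0,0,0.12],[0,0,0.24],[0,0,0.36],[0,0,0.48],[0,0,0.6],[0,0,0.72],[0,0,0.84],[0,0,0.96],[0,0,1.08],[0,0,1.2],[0,0,1.3],[0,0,1.4]]}'
python3 -m handwheel '{"hand":[0,0,0,0,0],"translation":[[0,0,0],[0,0,0],[0,0,0],[0,0,0],[0,0,0]],"turn":[[0,0,0.1],[0,0,0.19],[0,0,0.19],[0,0,0.19],[0,0,0.19]]}'
python3 -c "from rig import robot;print(robot.get_obs()['moment'])"
python3 -m handwheel '{"hand":[1,1,1,1,1,1,1,1,1,1,1],"translation":[[0,0,0],[0,0,0],[0,0,0],[0,0,0],[0,0,0],[0,0,0],[0,0,0],[0,0,25],[0,0,60],[-20,0,100],[-50,0,130]],"turn":[[0,0,0],[0,0,0],[0,0,0],[0,0,0],[0,0,0],[0,0,0],[0,0,0],[0,0,0],[0,0,0],[0,0,0],[0,0,0]]}'
```

```text
time: 33.65
position: [0.5031, -0.3857, 0.0905]
tool_rot: [0.999, 0.035, 0.0, 0.001]
ft_force: [0.0, -3.9, -1.4]
grip_width: 0.0161
grip_force: 30.0
time: 34.07
position: [0.5032, -0.386, 0.0905]
tool_rot: [0.992, 0.126, 0.0, 0.002]
ft_force: [0.1, -5.6, -3.6]
grip_width: 0.0157
grip_force: 30.2
[-0.84141595  0.09533263 -0.53624619]
time: 34.98
position: [0.4579, -0.3847, 0.2202]
tool_rot: [0.992, 0.129, 0.001, 0.002]
ft_force: [-0.2, -1.5, 0.8]
grip_width: 0.0804
grip_force: 0.0
```

```bash
python3 -m handwheel '{"hand":[1,1,1,1,1,1,1,1],"translation":[[-35,-22,0],[-70,-44,0],[-105,-66,0],[-140,-88,0],[-175,-110,0],[-210,-140,0],[-240,-160,0],[-240,-160,0]],"turn":[[0,0,0],[0,0,0],[0,0,0],[0,0,0],[0,0,0],[0,0,0],[0,0,0],[0,0,0]]}'
python3 boards.py e0; python3 - <<'E'
from h import *
im,d,i=look('top'); P=pts(d,i)
R=(P[...,0]>.35)&(P[...,0]<.65)&(P[...,1]>-.45)&(P[...,1]<-.27)
print(boxw(R&(P[...,2]>.085)&(P[...,2]<.12),i,.098))
save('e1',np.vstack([cv2.resize(im[140:300,150:500],(660,300)),cv2.resize(im[190:290,400:500],(300,300)).repeat(1,1) if 0 else cv2.copyMakeBorder(cv2.resize(im[190:290,400:500],(300,300)),0,0,0,360,cv2.BORDER_CONSTANT)]))
E
```

```text
time: 35.65
position: [0.2099, -0.5494, 0.2183]
tool_rot: [0.992, 0.124, -0.002, 0.002]
ft_force: [0.2, -0.2, 0.9]
grip_width: 0.0868
grip_force: 0.0
scene z27 [(array([694.3, 178.5]), array([83.1, 92.3]), 8.0), (array([671.2,   8.1]), array([85.4, 77.2]), 82.9), (array([ 664.5, -158. ]), array([93.6, 82.9]), 79.1)]
scene z16 [(array([687.9, 173.7]), array([84.1, 93.4]), 8.0), (array([664.5,   1.3]), array([86.4, 78.1]), 82.9), (array([ 657.8, -166.7]), array([94.7, 83.9]), 79.1)]
top z27 [(array([656.8,  -0.7]), array([84.2, 77.2]), 82.0), (array([ 650.9, -167.2]), array([91.3, 82.4]), 80.1), (array([680.3, 171.2]), array([82.1, 91.7]), 7.7)]
top z16 [(array([659.6,  -0.8]), array([84.9, 77.8]), 82.0), (array([ 653.7, -168.6]), array([92., 83.]), 80.1), (array([683.4, 172.5]), array([82.7, 92.4]), 7.7)]
[(array([ 502. , -383.6]), array([89.2, 20.3]), 12.7)]
```

View pics/e1.png

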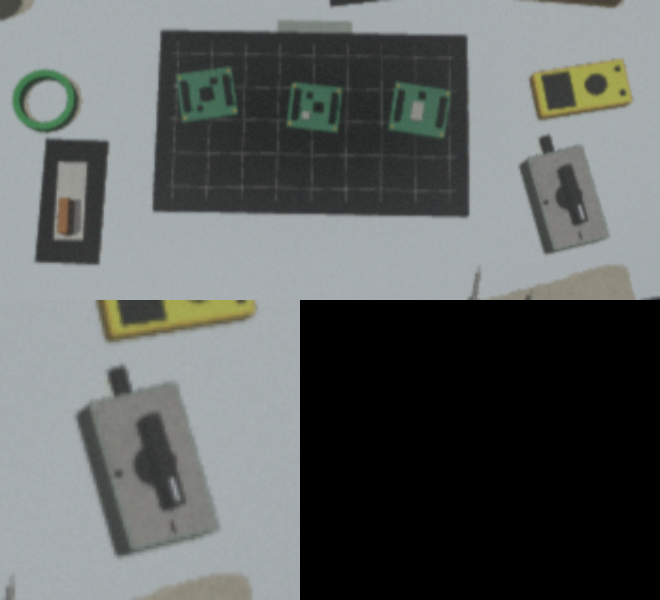

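The bar is aligned with the box's long side (12.7° against 13°) with the white mark at its starting end, so the isolator is fully ON. The boards and lifter are in place.

```bash
python3 -c "from rig import hand_in;print(hand_in())"
```

```text
the job is handed in; nothing more can be done
None
```

The job is handed in (the hand-in call returned no verdict): the last camera views show all three boards component side up on the plate, the lifter flat on its pad, the isolator fully on again, and no sign of the meter, tape or screwdriver having moved.

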